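# Refit the centrifuge rotor and press on its cover

## Task

Put the aluminium rotor back on the drive spindle of the open bench centrifuge, turning it until it drops over the drive pins and sits fully home, then fit the blue cover face down over the boss of the rotor and press it down against its tight seal until its flange lies flush on the rotor. Lower both parts without dropping them, and do not disturb the white jar, the wash bottle or the stopwatch.

Things in the scene. Friction and masses are not known exactly. Their poses are not given: they have to be found in the camera images.
- centrifuge: Fixed pale grey bench centrifuge, body 260 x 228 mm, bowl rim 94 mm above the bench, bowl 150 mm across with its floor at 45 mm. Origin on the bench on the spindle axis, z up, control panel towards its own -x. Its 200 mm lid stands open on the +x side and leans back: 115 mm from the axis at its foot, 200 mm at its top, 290 mm above the bench.
- drive_face (a point): Spindle axis at the top of the spindle's dark face plate (72 mm across, 59 mm above the bench); the rotor's hub face comes to rest on it. Frame as centrifuge, whatever the spindle's angle. On the plate stand three brass drive pins, 8 mm thick, 7 mm high, 120 degrees apart on a 28 mm radius. Their angle varies and is not reported: see it or feel for it. A brake holds the spindle up to 0.6 N m.
- spigot_tip (a point): Top centre of the spindle's steel centring spigot, 16 mm above drive_face. The spigot is 38 mm across, its top 4 mm taper to 30 mm across. It enters the rotor 9 mm before the pins meet it.
- rotor: Loose aluminium rotor, 0.5 kg (up to a fifth more or less), 112 mm across, 58 mm high, twelve dark tube holes on its sloping shoulder. Origin at the centre of its lower rim, z up along its axis; it lies on the bench the way up it is fitted. Flat top, 78 mm across, at z = 36 mm. Fully home its origin is 4 mm below drive_face; standing on the pins it is 7 mm higher.
- rotor_boss (a point): Top centre of the rotor's round grip boss, 58 mm above the rotor's origin. The boss is 34 mm across, from z = 36 to 54 mm of the rotor, with a chamfer to 26 mm at its top.
- rotor_hub (a point): Centre of the rotor's hub face, underneath, 4 mm above its lower rim; frame as rotor. Here a bore 41 mm across takes the spigot and six slots take the pins, at 0, 60, 120 ... degrees from its x axis, with about 2 mm to spare on either side of a pin. Any of the six angles will do.
- cover: Loose blue rotor cover, 0.16 kg (up to a fifth more or less): flange 104 mm across, 5 mm thick, on it a crown 52 mm across up to z = 30 mm. Origin at the centre of the flange's underside, z up; it lies on the bench the way up it is fitted. Its bore, 37 mm across and 24 mm deep, fits over the rotor's boss. Fully home its origin is 36 mm above the rotor's, at any angle about the axis.
- cover_knob (a point): Top centre of the cover's black grip knob, 30 mm across, from 30 to 56 mm above the cover's origin. A springy rubber seal inside the bore meets the boss when the cover is still about 8 mm proud, and the cover rests there; a firm push of about 10 to 15 N over the next 4 mm forces the seal past the edge of the boss, then the cover goes home and stays.
- jar: Bystander: white plastic jar with black screw cap, 54 mm across, 71 mm high. Origin at the centre of its foot. It stands to the left of the centrifuge; farther left on the bench is the tall fume box, its front at x = 0.57 m and its right side at y = 0.25 m: swing the arm clear of it.
- wash_bottle: Bystander: white wash bottle with spout, 82 x 64 mm, 179 mm high. Origin at the centre of its foot.
- stopwatch: Bystander: black stopwatch lying flat, 73 x 62 x 18 mm. Origin at the centre of its underside.
Not all that is in view belongs to the job. What is shaped like the cover but green or purple is not meant.

How it is judged:
By the outcome, as a careful person would: the job done as asked, in the order asked, and still so for the second after the job is handed in, with the robot touching nothing.
It also fails if it takes over 72 s, if anything falls off the work surface, if the arm or the gripper's body presses on something with over 40 N, if the wrist force passes 120 N, or if a joint passes its speed limit or range.

## Robot

A 7-joint arm with a two-finger parallel gripper is mounted at the origin on a cart in front of the work surface, level with it; the furniture and walls round the work are solid. World frame = base frame: x ahead of the robot, y to its left, z up, the work surface at z = 0. Lengths are in m, angles in rad, forces in N, time in s.
With the tool pointing down it reaches from about 0.35 to 0.9 m from the base axis. Payload 8.1 kg.
Tool frame: the origin (TCP) lies between the finger pads; the fingertips stand 19 mm ahead of it and the grasp point (between the pads) is the TCP; y points along the fingers, x is the direction in which the jaws open and shut, and the axes are right-handed (so a half turn about y gives the same grasp; the last joint's range is limited). The gripper opens to 92 mm and grips with 3 to 60 N. Pads are 19 mm wide; open, the fingers measure 130 mm over their backs; the gripper's body (75 mm by 190 mm) begins 47 mm behind the grasp point.
Start: joints at [1.194, 0.434, 0.025, 1.573, -0.012, 1.134, -0.075], TCP at [0.169, -0.602, 0.246] pointing down, gripper open.
Joint ranges: [-2.62, 2.62], [-0.44, 2.09], [-1.27, 1.32], [0.08, 2.57], [-1.32, 4.46], [0.12, 2], [-2.74, 2.74]. Speed limits (rad/s): [2.22, 2.22, 3.01, 3.01, 3.14, 3.14, 3.14].

## Interface

Orientations are given as a rotation vector (axis times angle).
In Python, from cell import arm gives the robot as it stands.
- The arm moves only by the tool move_arm, never from a script. Its argument "series" is a list of rows, each an object of numbers: "x", "y", "z": the shift along the tool's x, y, z in cm; "rx", "ry", "rz": the turn, a rotation vector about the tool's x, y, z in rad. In form: [{"x": .., "y": .., "z": .., "rx": .., "ry": .., "rz": ..}, ...]. A call has 1 to 12 rows; each row shifts and turns the pose as measured when the row begins, along the tool's axes as they then stand; what a row does not reach is not made up. A row lasts 1/8 s, in which the tool goes at most 62.5 mm and 10.7 degrees, less where a joint would pass 70% of its speed; a pose out of reach is approached as far as the arm can. A call is refused whole if a number of a shift passes 6.25 or a number of a turn 0.188, either way. A call with a gripper value outside its range is refused whole. "jaw" is the finger opening in cm, from 0 to 9.18, set as the call begins (left out, the last holds). The fingers move at their own pace and stop on an object; "newtons" is the grip in N (left out, the last holds). Time passes only in rows, so rows that do not move let the fingers close. It gives the time, the measured TCP pose, the force and the opening at its end, in the units of the state.
- arm.observe(): the state, without advancing time (a new reading comes with each control period).
- arm.get_image(name): name is "scene" or "top"; returns the picture (480x640x3 uint8, blue, green, red); there is no depth.
- arm.camera_params(name): a dict with "K" (3x3 intrinsics, pixels), "R" (3x3) and "t" (3): a world point X has camera coordinates R X + t. Camera axes: x right, y down, z forward; pixel columns grow to the right and rows downward; lengths in m; the calibration is good to about 2 mm. A picture is of the moment at which its call begins. camera_params takes no time and is no camera call.
- arm.sign_off(): hands the job in, once; it reports no verdict.
The state is a dict: "clock": time; "joints": joint angles; "dq": joint speeds; "joint_efforts": joint torques, N m; "position": TCP position; "ee_rot": TCP orientation; "force": force on the tool from outside, world axes, zero at the start; "ft_torque": the same for the moment, N m; "width": opening from 0.0 (shut) to 1.0 (fully open).
Only numpy, scipy, OpenCV 4.12 (cv2) and the standard library are available. Lean on these libraries where they do the work, as an engineer would, in place of code of your own. Each camera call takes 0.05 s, during which the arm holds its last target.

## Working session

There is one attempt and no reset: what is moved stays moved. The work goes in short steps, Python scripts to look and compute and a tool call to move; the robot and the scene stay as the last step left them, time stands still between calls to the robot, and variables do not carry over. Pictures are saved under pics/ and viewed, and the job is handed in when it is done.

Besides the shell and the picture viewer there is one more tool, called after ">>>" by a JSON object that holds its "fn" and its "kwargs", one argument or row to a line. move_arm: Moves the arm, as the interface text tells. Its arguments: {"type":"object","properties":{"series":{"type":"array","items":{"type":"object","properties":{"x":{"type":"number"},"y":{"type":"number"},"z":{"type":"number"},"rx":{"type":"number"},"ry":{"type":"number"},"rz":{"type":"number"}}}},"jaw":{"type":"number"},"newtons":{"type":"number"}},"required":["series"]}

```bash
ls; mkdir -p pics; python3 - <<'E'
from cell import arm
import cv2
for n in("scene","top"):
    cv2.imwrite(f"pics/{n}0.png",arm.get_image(n))
    p=arm.camera_params(n); print(n,p["K"],p["R"],p["t"], -p["R"].T@p["t"])
print(arm.observe())
E
```

```text
pics
scene [[541.36909419   0.         314.85140304]
 [  0.         541.36909419 240.28555551]
 [  0.           0.           1.        ]] [[-0.80298075 -0.59575021  0.0174241 ]
 [-0.44038055  0.57335948 -0.6908863 ]
 [ 0.40160539 -0.56244164 -0.72275343]] [0.48878221 0.25840303 1.30268779] [-0.01688805  0.87572013  1.11153259]
top [[615.58322299   0.         311.75542804]
 [  0.         615.58322299 232.79650793]
 [  0.           0.           1.        ]] [[ 0.01697537 -0.9997935   0.01117072]
 [-0.98914417 -0.01842346 -0.14578885]
 [ 0.14596455 -0.00857463 -0.98925266]] [0.05531494 0.57403309 1.56692395] [0.33814714 0.07931499 1.6331534 ]
{'clock': 0.1, 'joints': array([ 1.19442836,  0.43513464,  0.02495987,  1.57398863, -0.01162077,
        1.13397809, -0.0751074 ]), 'dq': array([-0.00072743, -0.00079926,  0.00069871, -0.00218264, -0.00077654,
        0.00042855, -0.00156439]), 'joint_efforts': array([ 3.52161143e-03, -6.69125962e+01,  9.88283157e-01, -3.15147364e+01,
       -6.04166323e-02,  3.73048335e-02,  3.54353278e-05]), 'position': array([ 0.16882935, -0.60133238,  0.24504161]), 'ee_rot': array([-1.32556366,  1.00609108, -1.00418694]), 'force': array([-0.65808389, -0.48372693, -0.64009519]), 'ft_torque': array([-0.02586595,  0.05447063,  0.00493804]), 'width': 0.996567445657982}
```

View pics/scene0.png

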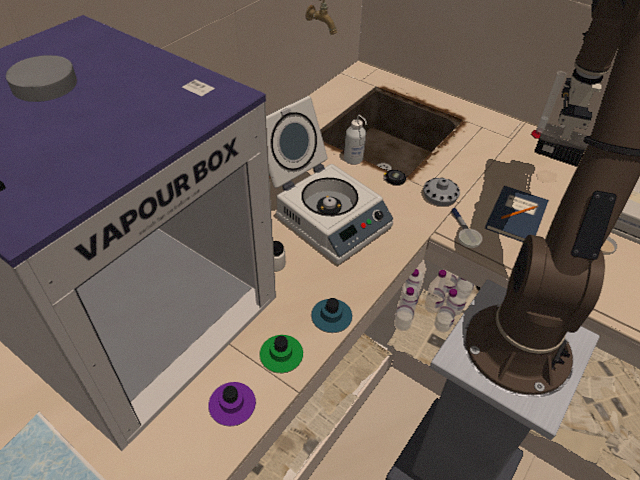

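View pics/top0.png

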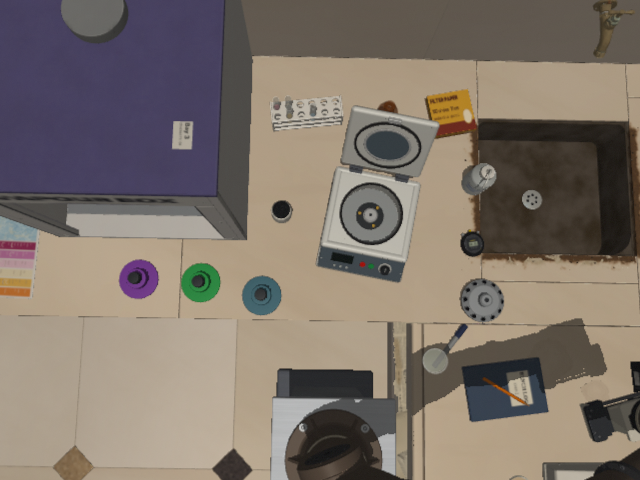

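```bash
python3 - <<'E'
from scipy.spatial.transform import Rotation as R
print(R.from_rotvec([-1.32556366,1.00609108,-1.00418694]).as_matrix())
E
```

```text
[[ 2.70290418e-01 -4.63855939e-04  9.62778726e-01]
 [-9.62777877e-01  1.28239201e-03  2.70290798e-01]
 [-1.36003574e-03 -9.99999070e-01 -9.99719632e-05]]
```

The pictures show these candidates:
- **Cover:** blue at top (262,295), green (200,282), purple (139,279). I choose blue.
- **Rotor:** grey with holes at top (482,300). The stopwatch (472,243) and the dish (435,360) are not it.
- **Spindle:** top (371,214).

Next I'll check these in close crops.

```bash
python3 - <<'E'
import cv2, numpy as np
t=cv2.imread("pics/top0.png")
def c(u,v,h,s): return cv2.resize(t[v-h:v+h,u-h:u+h],(s,s),interpolation=cv2.INTER_CUBIC)
a=np.hstack([c(371,214,20,400),c(482,300,28,400)])
cv2.imwrite("pics/crop1.png",a)
s=cv2.imread("pics/scene0.png")
t2=t;
b=c(262,295,28,400); t=s; b=np.hstack([b,c(331,203,28,400)]); cv2.imwrite("pics/crop2.png",b)
E
```

```text
(no output)
```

View pics/crop1.png

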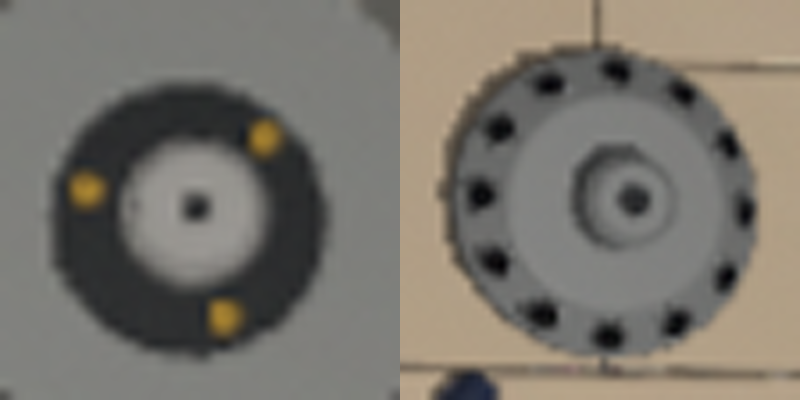

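View pics/crop2.png

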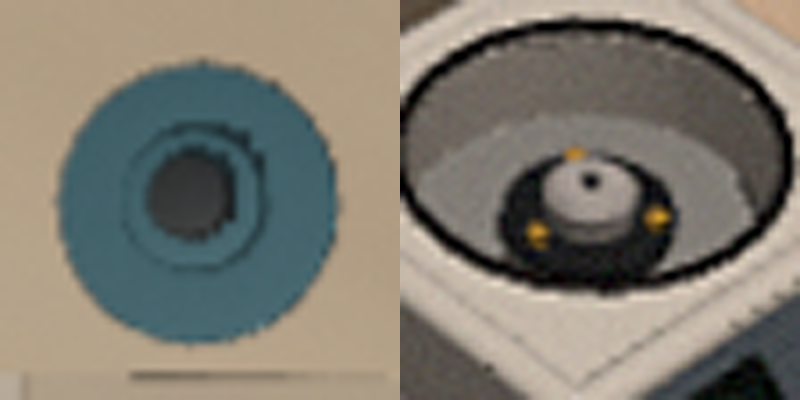

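The left crop shows three pins at about 10, 1 and 5 o'clock around the spigot. The rotor has 12 holes and its boss axis hole is near (485,300). The blue cover has its knob near (261,294).

```bash
cat > h.py <<'E'
import cv2, numpy as np
from cell import arm
P={n:arm.camera_params(n) for n in("scene","top")}
def ray(n,uv,z):
    p=P[n]; C=-p["R"].T@p["t"]; d=p["R"].T@np.linalg.inv(p["K"])@np.array([uv[0],uv[1],1.])
    return C+d*(z-C[2])/d[2]
def proj(n,X):
    p=P[n]; c=p["K"]@(p["R"]@np.asarray(X,float)+p["t"]); return c[:2]/c[2]
def tri(uvs):
    A=np.zeros((3,3));b=np.zeros(3)
    for n,uv in uvs.items():
        C=ray(n,uv,0); D=-P[n]["R"].T@P[n]["t"]; d=(C-D)/np.linalg.norm(C-D); M=np.eye(3)-np.outer(d,d); A+=M;b+=M@D
    return np.linalg.solve(A,b)
def blobs(m,lo=3):
    k,_,s,c=cv2.connectedComponentsWithStats(m.astype(np.uint8)); return [(c[i],s[i,4]) for i in range(1,k) if s[i,4]>=lo]
E
python3 - <<'E'
from h import *
for n in("top","scene"):
    im=cv2.imread(f"pics/{n}0.png"); hsv=cv2.cvtColor(im,cv2.COLOR_BGR2HSV); H,S,V=cv2.split(hsv)
    print(n)
    # pins
    u,v=(371,214) if n=="top" else (331,203)
    w=np.zeros(H.shape,bool); w[v-22:v+22,u-22:u+22]=1
    m=w&(H>12)&(H<32)&(S>130)&(V>90)
    pts=[]
    for c,a in blobs(m): X=ray(n,c,.066); pts.append(X[:2]); print("pin",c.round(1),a,X.round(4))
    m=w&(V<75)
    for c,a in blobs(m,2): print("dark",c.round(1),a,ray(n,c,.075).round(4), ray(n,c,.059).round(4))
    if len(pts)==3:
        A=np.c_[2*np.array(pts),np.ones(3)]; q=np.linalg.solve(A,(np.array(pts)**2).sum(1)); c0=q[:2]
        print("circ",c0.round(4),[ (np.linalg.norm(p-c0).round(4),np.degrees(np.arctan2(*(p-c0)[::-1])).round(1)) for p in pts])
    # rotor
    u,v=(482,300) if n=="top" else (441,190)
    w=np.zeros(H.shape,bool); w[v-26:v+26,u-26:u+26]=1
    m=w&(V<60)
    for c,a in blobs(m,2): 
        X=ray(n,c,.029); print("hole",c.round(1),a,X.round(4), "z58",ray(n,c,.058).round(4))
    # cover
    m=((H>92)&(H<108)&(S>80)&(V>50)).astype(np.uint8)
    k,l,s,c=cv2.connectedComponentsWithStats(m)
    for i in range(1,k):
        if s[i,4]>300:
            cn=max(cv2.findContours((l==i).astype(np.uint8),0,1)[0],key=cv2.contourArea); e=cv2.fitEllipse(cv2.convexHull(cn)); print("blue",s[i,4],e,ray(n,e[0],.0035).round(4))
E
```

```text
top
pin [377.  207.5] 8 [ 0.6388 -0.1023  0.066 ]
pin [359.  212.5] 8 [ 0.6248 -0.0556  0.066 ]
pin [373. 225.] 9 [ 0.5927 -0.092   0.066 ]
dark [349.7 192.7] 6 [ 0.6747 -0.0304  0.075 ] [ 0.6782 -0.0315  0.059 ]
dark [391.2 192.4] 5 [ 0.6775 -0.1379  0.075 ] [ 0.681  -0.1402  0.059 ]
dark [369.2 216.1] 350 [ 0.6143 -0.0811  0.075 ] [ 0.6172 -0.0828  0.059 ]
dark [370.3 214.3] 3 [ 0.6189 -0.0841  0.075 ] [ 0.6218 -0.0857  0.059 ]
dark [391.1 233.7] 11 [ 0.5694 -0.1375  0.075 ] [ 0.5718 -0.1397  0.059 ]
dark [349.9 234.3] 7 [ 0.566  -0.0318  0.075 ] [ 0.5684 -0.0329  0.059 ]
circ [ 0.6189 -0.0828] [(np.float64(0.0278), np.float64(-44.3)), (np.float64(0.0278), np.float64(77.9)), (np.float64(0.0278), np.float64(-160.8))]
hole [483.8 281.5] 11 [ 0.4548 -0.3862  0.029 ] z58 [ 0.4527 -0.3777  0.058 ]
hole [474.5 283.2] 10 [ 0.4498 -0.3616  0.029 ] z58 [ 0.4478 -0.3537  0.058 ]
hole [493.  284.7] 9 [ 0.4468 -0.41    0.029 ] z58 [ 0.4448 -0.4012  0.058 ]
hole [467.5 289.5] 12 [ 0.433 -0.343  0.029] z58 [ 0.4313 -0.3354  0.058 ]
hole [499.6 291.8] 5 [ 0.4285 -0.4268  0.029 ] z58 [ 0.4269 -0.4
[... 2241 characters left out ...]
z58 [ 0.3572 -0.3732  0.058 ]
hole [427.9 190.9] 8 [ 0.4355 -0.3439  0.029 ] z58 [ 0.4234 -0.3112  0.058 ]
hole [438.  201.5] 94 [ 0.3884 -0.3198  0.029 ] z58 [ 0.3775 -0.2878  0.058 ]
hole [455.5 194. ] 6 [ 0.3619 -0.3827  0.029 ] z58 [ 0.3517 -0.349   0.058 ]
hole [433.8 195.1] 10 [ 0.4119 -0.3377  0.029 ] z58 [ 0.4004 -0.3052  0.058 ]
hole [441.7 197.5] 6 [ 0.3879 -0.3425  0.029 ] z58 [ 0.3771 -0.3099  0.058 ]
hole [449.7 197.1] 9 [ 0.3695 -0.3589  0.029 ] z58 [ 0.3592 -0.3259  0.058 ]
hole [454.6 212.2] 38 [ 0.3276 -0.3079  0.029 ] z58 [ 0.3184 -0.2762  0.058 ]
blue 786 ((331.3858642578125, 315.1502380371094), (33.01904296875, 39.80271530151367), 95.16361236572266) [0.4115 0.1964 0.0035]
```

```bash
cat > go.py <<'E'
import sys, numpy as np
from cell import arm
from scipy.spatial.transform import Rotation as R
s=arm.observe(); M=R.from_rotvec(s["ee_rot"]).as_matrix()
yaw=np.degrees(np.arctan2(M[1,0],M[0,0]))
print("t",round(s["clock"],2),"pos",s["position"].round(4),"xyaw",yaw.round(2),"ydir",M[:,1].round(3),"F",s["force"].round(1),"T",s["ft_torque"].round(2),"w",round(s["width"]*9.18,2),"q",s["joints"].round(2))
if len(sys.argv)>3:
    tg=np.array([float(v) for v in sys.argv[1:4]]); print("tool shift cm",(M.T@(tg-s["position"])*100).round(2))
    yt=float(sys.argv[4]) if len(sys.argv)>4 else yaw
    a=np.radians(yt); T=np.array([[np.cos(a),0,-np.sin(a)],[np.sin(a),0,np.cos(a)],[0,-1,0]])
    print("turn",R.from_matrix(M.T@T).as_rotvec().round(3))
E
python3 go.py .4068 -.3836 .12 -74
```

```text
t 0.1 pos [ 0.1688 -0.6013  0.245 ] xyaw -74.32 ydir [-0.     0.001 -1.   ] F [-0.7 -0.5 -0.6] T [-0.03  0.05  0.  ] w 9.15 q [ 1.19  0.44  0.02  1.57 -0.01  1.13 -0.08]
tool shift cm [-14.51  12.52  28.8 ]
turn [ 0.    -0.006 -0.001]
```

>>> {"fn": "move_arm", "kwargs": {
  "series": [
    {"x":-2.1,"z":4.1},
    {"x":-2.1,"z":4.1},
    {"x":-2.1,"z":4.1},
    {"x":-2.1,"z":4.1},
    {"x":-2.1,"z":4.1},
    {"x":-2.1,"z":4.1},
    {"x":-2.1,"z":4.1},
    {},
    {}
  ],
  "jaw": 9.1,
  "newtons": 50
}}

```text
invalid input
```

```bash
python3 go.py .4068 -.3836 .12 -74
```

```text
t 0.1 pos [ 0.1688 -0.6013  0.245 ] xyaw -74.32 ydir [-0.     0.001 -1.   ] F [-0.7 -0.5 -0.6] T [-0.03  0.05  0.  ] w 9.15 q [ 1.19  0.44  0.02  1.57 -0.01  1.13 -0.08]
tool shift cm [-14.51  12.52  28.8 ]
turn [ 0.    -0.006 -0.001]
```

>>> {"fn": "move_arm", "kwargs": {
  "series": [
    {"x":-2.1,"y":0,"z":4.1,"rx":0,"ry":0,"rz":0},
    {"x":-2.1,"y":0,"z":4.1,"rx":0,"ry":0,"rz":0},
    {"x":-2.1,"y":0,"z":4.1,"rx":0,"ry":0,"rz":0},
    {"x":-2.1,"y":0,"z":4.1,"rx":0,"ry":0,"rz":0},
    {"x":-2.1,"y":0,"z":4.1,"rx":0,"ry":0,"rz":0},
    {"x":-2.1,"y":0,"z":4.1,"rx":0,"ry":0,"rz":0},
    {"x":-2.1,"y":0,"z":4.1,"rx":0,"ry":0,"rz":0},
    {"x":0,"y":0,"z":0,"rx":0,"ry":0,"rz":0}
  ],
  "jaw": 9.1,
  "newtons": 50
}}

```text
clock: 1.1
position: [0.411, -0.3746, 0.2416]
ee_rot: [-1.324, 1.012, -1.001]
force: [0.2, -0.6, 0.4]
width: 0.993
```

```bash
python3 go.py .4068 -.3836 .12 -74
```

```text
t 1.1 pos [ 0.411  -0.3746  0.2416] xyaw -74.43 ydir [-0.004  0.006 -1.   ] F [ 0.2 -0.6  0.4] T [-0.02 -0.    0.08] w 9.11 q [ 0.71  0.34 -0.09  1.74  0.03  1.08 -0.69]
tool shift cm [ 0.84 12.16 -0.61]
turn [ 0.003 -0.008 -0.007]
```

>>> {"fn": "move_arm", "kwargs": {
  "series": [
    {"x":0.8,"y":3,"z":-0.6,"rx":0,"ry":0,"rz":-0.007},
    {"x":0,"y":4,"z":0,"rx":0,"ry":0,"rz":0},
    {"x":0,"y":4,"z":0,"rx":0,"ry":0,"rz":0},
    {"x":0,"y":0,"z":0,"rx":0,"ry":0,"rz":0}
  ]
}}

```text
clock: 1.6
position: [0.4053, -0.3858, 0.1289]
ee_rot: [-1.33, 1.009, -1.007]
force: [0.6, -0.7, 1.1]
width: 0.988
```

```bash
python3 go.py .4068 -.3836 .058 -74;  python3 -c "
from h import *
cv2.imwrite('pics/t1.png',arm.get_image('top')[220:380,400:560].repeat(4,0).repeat(4,1))"
```

```text
t 1.6 pos [ 0.4053 -0.3858  0.1289] xyaw -74.47 ydir [-0.003 -0.003 -1.   ] F [ 0.6 -0.7  1.1] T [-0.02 -0.04  0.02] w 9.07 q [ 0.72  0.46 -0.08  1.86  0.06  0.82 -0.69]
tool shift cm [-0.18  7.09  0.23]
turn [ 0.004 -0.008  0.002]
```

View pics/t1.png

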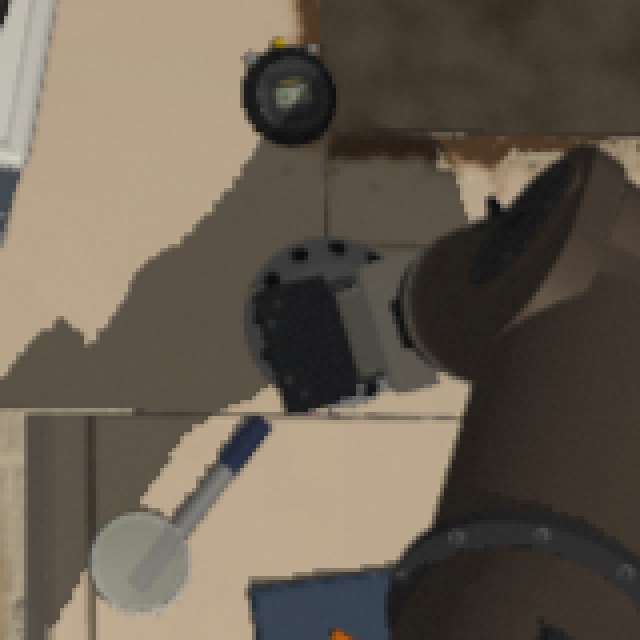

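The gripper is centred over the rotor and the stopwatch is clear at crop (290,95). Descending.

>>> {"fn": "move_arm", "kwargs": {
  "series": [
    {"x":-0.2,"y":3,"z":0.2,"rx":0,"ry":0,"rz":0},
    {"x":0,"y":3,"z":0,"rx":0,"ry":0,"rz":0},
    {"x":0,"y":0.8,"z":0,"rx":0,"ry":0,"rz":0},
    {"x":0,"y":0,"z":0,"rx":0,"ry":0,"rz":0}
  ]
}}

```text
clock: 2.15
position: [0.4113, -0.3893, 0.0691]
ee_rot: [-1.33, 0.998, -1.021]
force: [0.1, -0.7, 0.1]
width: 0.996
```

```bash
python3 go.py .4068 -.3836 .058 -74
```

```text
t 2.15 pos [ 0.4113 -0.3893  0.0691] xyaw -74.6 ydir [ 0.008 -0.012 -1.   ] F [ 0.1 -0.7  0.1] T [-0.04  0.01 -0.01] w 9.14 q [ 0.72  0.54 -0.08  1.91  0.07  0.68 -0.71]
tool shift cm [-0.69  1.1  -0.29]
turn [-0.004 -0.01   0.014]
```

>>> {"fn": "move_arm", "kwargs": {
  "series": [
    {"x":-0.7,"y":0.6,"z":-0.3,"rx":0,"ry":0,"rz":0.014},
    {"x":0,"y":0.3,"z":0,"rx":0,"ry":0,"rz":0},
    {"x":0,"y":0,"z":0,"rx":0,"ry":0,"rz":0}
  ]
}}

```text
clock: 2.52
position: [0.4075, -0.3843, 0.0624]
ee_rot: [-1.321, 1.004, -1.013]
force: [-0.5, -0.2, -0.1]
width: 0.99
```

```bash
python3 go.py .4068 -.3836 .058 -74
```

```text
t 2.52 pos [ 0.4075 -0.3843  0.0624] xyaw -74.61 ydir [ 0.007 -0.001 -1.   ] F [-0.5 -0.2 -0.1] T [-0.02  0.02 -0.01] w 9.09 q [ 0.72  0.55 -0.08  1.92  0.06  0.67 -0.7 ]
tool shift cm [-0.08  0.44 -0.05]
turn [-0.006 -0.011  0.003]
```

>>> {"fn": "move_arm", "kwargs": {
  "series": [
    {"x":-0.1,"y":0.4,"z":-0.05,"rx":-0.006,"ry":0,"rz":0.003},
    {"x":0,"y":0,"z":0,"rx":0,"ry":0,"rz":0}
  ]
}}

```text
clock: 2.78
position: [0.4069, -0.3835, 0.0585]
ee_rot: [-1.324, 1.009, -1.009]
force: [-0.2, -0.5, 0.1]
width: 0.992
```

>>> {"fn": "move_arm", "kwargs": {
  "series": [
    {"x":0,"y":0,"z":0,"rx":0,"ry":0,"rz":0},
    {"x":0,"y":0,"z":0,"rx":0,"ry":0,"rz":0},
    {"x":0,"y":0,"z":0,"rx":0,"ry":0,"rz":0},
    {"x":0,"y":0,"z":0,"rx":0,"ry":0,"rz":0},
    {"x":0,"y":0,"z":0,"rx":0,"ry":0,"rz":0},
    {"x":0,"y":0,"z":0,"rx":0,"ry":0,"rz":0}
  ],
  "jaw": 2.5,
  "newtons": 45
}}

```text
clock: 3.52
position: [0.4071, -0.3835, 0.0585]
ee_rot: [-1.324, 1.009, -1.009]
force: [0.9, -5.2, 0.2]
width: 0.387
```

```bash
python3 go.py .4068 -.3836 .058 -74
```

```text
t 3.52 pos [ 0.4071 -0.3835  0.0585] xyaw -74.6 ydir [ 0.  0. -1.] F [ 0.9 -5.2  0.2] T [-1.47 -0.34 -0.  ] w 3.56 q [ 0.72  0.56 -0.08  1.92  0.07  0.67 -0.71]
tool shift cm [-0.    0.05 -0.03]
turn [-0.   -0.01 -0.  ]
```

>>> {"fn": "move_arm", "kwargs": {
  "series": [
    {"x":0,"y":0,"z":0,"rx":0,"ry":0,"rz":0},
    {"x":0,"y":0,"z":0,"rx":0,"ry":0,"rz":0},
    {"x":0,"y":0,"z":0,"rx":0,"ry":0,"rz":0}
  ]
}}

```text
clock: 3.9
position: [0.4072, -0.3838, 0.0586]
ee_rot: [-1.324, 1.009, -1.009]
force: [0.0, 0.0, -0.1]
width: 0.354
```

```bash
python3 go.py .4068 -.3836 .058 -74
```

```text
t 3.9 pos [ 0.4072 -0.3838  0.0586] xyaw -74.61 ydir [ 0.001 -0.    -1.   ] F [ 0.   0.  -0.1] T [-0.1  -0.04 -0.02] w 3.25 q [ 0.72  0.56 -0.08  1.92  0.07  0.67 -0.71]
tool shift cm [-0.03  0.06 -0.03]
turn [-0.001 -0.011  0.   ]
```

>>> {"fn": "move_arm", "kwargs": {
  "series": [
    {"x":0,"y":-1,"z":0,"rx":0,"ry":0,"rz":0},
    {"x":0,"y":-2,"z":0,"rx":0,"ry":0,"rz":0},
    {"x":0,"y":-3,"z":0,"rx":0,"ry":0,"rz":0},
    {"x":0,"y":-3,"z":0,"rx":0,"ry":0,"rz":0},
    {"x":0,"y":-3,"z":0,"rx":0,"ry":0,"rz":0},
    {"x":0,"y":-2,"z":0,"rx":0,"ry":0,"rz":0},
    {"x":0,"y":0,"z":0,"rx":0,"ry":0,"rz":0}
  ]
}}

```text
clock: 4.78
position: [0.4042, -0.3809, 0.2028]
ee_rot: [-1.324, 1.015, -1.002]
force: [1.2, -0.3, -5.2]
width: 0.357
```

```bash
python3 go.py .6195 -.0835 .20 -83.5
```

```text
t 4.78 pos [ 0.4042 -0.3809  0.2028] xyaw -74.57 ydir [-0.006  0.006 -1.   ] F [ 1.2 -0.3 -5.2] T [ 0.02 -0.02 -0.  ] w 3.28 q [ 0.73  0.37 -0.09  1.79  0.04  0.99 -0.68]
tool shift cm [-22.94   0.32  28.67]
turn [ 0.005  0.156 -0.007]
```

>>> {"fn": "move_arm", "kwargs": {
  "series": [
    {"x":-2.8,"y":0,"z":3.5,"rx":0,"ry":0.02,"rz":0},
    {"x":-2.8,"y":0,"z":3.5,"rx":0,"ry":0.02,"rz":0},
    {"x":-2.8,"y":0,"z":3.5,"rx":0,"ry":0.02,"rz":0},
    {"x":-2.8,"y":0,"z":3.5,"rx":0,"ry":0.02,"rz":0},
    {"x":-2.8,"y":0,"z":3.5,"rx":0,"ry":0.02,"rz":0},
    {"x":-2.8,"y":0,"z":3.5,"rx":0,"ry":0.02,"rz":0},
    {"x":-2.8,"y":0,"z":3.5,"rx":0,"ry":0.02,"rz":0},
    {"x":-1.4,"y":0,"z":1.8,"rx":0,"ry":0.02,"rz":0},
    {"x":0,"y":0,"z":0,"rx":0,"ry":0,"rz":0},
    {"x":0,"y":0,"z":0,"rx":0,"ry":0,"rz":0}
  ]
}}

```text
clock: 6.02
position: [0.6174, -0.1138, 0.1884]
ee_rot: [-1.266, 1.159, -1.113]
force: [-1.4, -0.2, -5.5]
width: 0.353
```

```bash
python3 go.py .6195 -.0835 .20 -83.7; python3 -c "
from h import *
cv2.imwrite('pics/t2.png',arm.get_image('top'));cv2.imwrite('pics/s2.png',arm.get_image('scene'))"
```

```text
t 6.03 pos [ 0.6174 -0.1138  0.1884] xyaw -84.21 ydir [-0.027  0.011 -1.   ] F [-1.4 -0.2 -5.5] T [ 0.01 -0.02  0.  ] w 3.25 q [ 0.19  0.51 -0.13  1.6   0.06  1.06 -1.42]
tool shift cm [-3.01 -1.13  0.49]
turn [ 0.026 -0.009 -0.014]
```

View pics/t2.png

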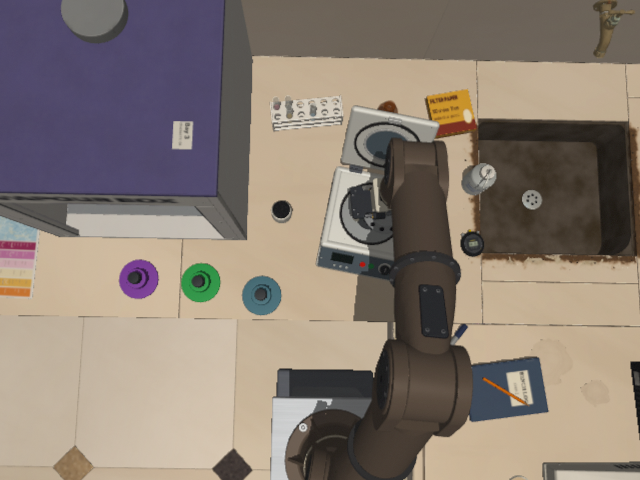

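View pics/s2.png

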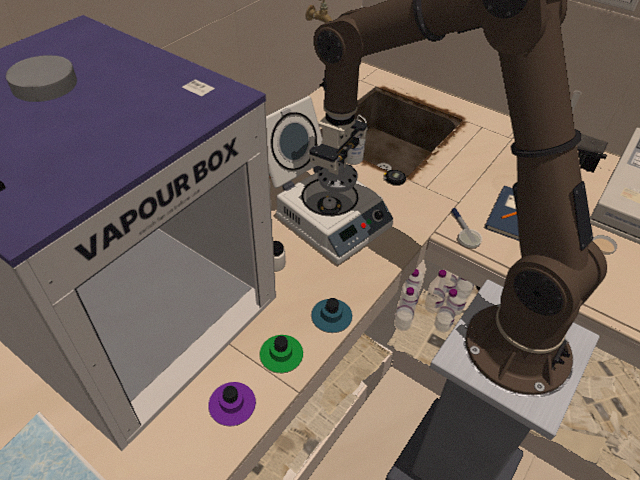

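The rotor is held above the bowl at scene (337,175), with the lid clear behind it.

>>> {"fn": "move_arm", "kwargs": {
  "series": [
    {"x":-1.6,"y":-0.6,"z":0.3,"rx":0.013,"ry":0,"rz":-0.007},
    {"x":-1.5,"y":-0.3,"z":0.2,"rx":0.013,"ry":-0.008,"rz":-0.007},
    {"x":0,"y":0,"z":0,"rx":0,"ry":0,"rz":0},
    {"x":0,"y":0,"z":0,"rx":0,"ry":0,"rz":0}
  ]
}}

```text
clock: 6.62
position: [0.6188, -0.0814, 0.1995]
ee_rot: [-1.257, 1.126, -1.132]
force: [-0.3, -0.2, -5.4]
width: 0.357
```

```bash
python3 go.py .6195 -.0835 .15 -83.7
```

```text
t 6.62 pos [ 0.6188 -0.0814  0.1995] xyaw -83.81 ydir [ 0.004 -0.001 -1.   ] F [-0.3 -0.2 -5.4] T [-0.03  0.01  0.05] w 3.28 q [ 0.14  0.48 -0.13  1.63  0.07  1.04 -1.48]
tool shift cm [0.21 4.95 0.03]
turn [-0.004 -0.002  0.002]
```

>>> {"fn": "move_arm", "kwargs": {
  "series": [
    {"x":0.2,"y":2,"z":0,"rx":0,"ry":0,"rz":0},
    {"x":0,"y":2,"z":0,"rx":0,"ry":0,"rz":0},
    {"x":0,"y":1.4,"z":0,"rx":0,"ry":0,"rz":0},
    {"x":0,"y":0,"z":0,"rx":0,"ry":0,"rz":0}
  ]
}}

```text
clock: 7.12
position: [0.6196, -0.0853, 0.1445]
ee_rot: [-1.256, 1.126, -1.135]
force: [0.6, 0.1, -4.6]
width: 0.358
```

```bash
python3 go.py .6195 -.0835 .135 -83.7
```

```text
t 7.12 pos [ 0.6196 -0.0853  0.1445] xyaw -83.91 ydir [ 0.005 -0.003 -1.   ] F [ 0.6  0.1 -4.6] T [ 0.01  0.06 -0.01] w 3.29 q [ 0.14  0.53 -0.13  1.68  0.08  0.93 -1.49]
tool shift cm [-0.18  0.95  0.  ]
turn [-0.005 -0.004  0.003]
```

>>> {"fn": "move_arm", "kwargs": {
  "series": [
    {"x":-0.2,"y":0.5,"z":0,"rx":-0.004,"ry":0,"rz":0.003},
    {"x":0,"y":0.5,"z":0,"rx":0,"ry":0,"rz":0},
    {"x":0,"y":0,"z":0,"rx":0,"ry":0,"rz":0}
  ]
}}

```text
clock: 7.5
position: [0.6204, -0.0834, 0.1353]
ee_rot: [-1.256, 1.129, -1.132]
force: [-0.2, 0.4, -5.4]
width: 0.357
```

```bash
python3 go.py .6195 -.0835 .125 -83.7
```

```text
t 7.5 pos [ 0.6204 -0.0834  0.1353] xyaw -83.93 ydir [ 0.002  0.    -1.   ] F [-0.2  0.4 -5.4] T [ 0.01 -0.    0.01] w 3.28 q [ 0.14  0.54 -0.13  1.69  0.08  0.91 -1.49]
tool shift cm [ 0.    1.03 -0.09]
turn [-0.002 -0.004  0.   ]
```

>>> {"fn": "move_arm", "kwargs": {
  "series": [
    {"x":0,"y":0.4,"z":-0.07,"rx":0,"ry":0,"rz":0},
    {"x":0,"y":0.4,"z":0,"rx":0,"ry":0,"rz":0},
    {"x":0,"y":0.3,"z":0,"rx":0,"ry":0,"rz":0},
    {"x":0,"y":0,"z":0,"rx":0,"ry":0,"rz":0}
  ]
}}

```text
clock: 8.0
position: [0.62, -0.0834, 0.124]
ee_rot: [-1.255, 1.128, -1.132]
force: [0.4, 0.0, -4.9]
width: 0.357
```

```bash
python3 go.py .6195 -.0835 .125 -83.7
```

```text
t 8.0 pos [ 0.62   -0.0834  0.124 ] xyaw -83.92 ydir [ 0.003 -0.    -1.   ] F [ 0.4  0.  -4.9] T [ 0.01  0.06 -0.06] w 3.28 q [ 0.14  0.56 -0.13  1.7   0.09  0.89 -1.49]
tool shift cm [ 0.   -0.1  -0.05]
turn [-0.003 -0.004  0.   ]
```

>>> {"fn": "move_arm", "kwargs": {
  "series": [
    {"x":0,"y":0.3,"z":0,"rx":0,"ry":0,"rz":0},
    {"x":0,"y":0.3,"z":0,"rx":0,"ry":0,"rz":0},
    {"x":0,"y":0,"z":0,"rx":0,"ry":0,"rz":0}
  ]
}}

```text
clock: 8.38
position: [0.6201, -0.0835, 0.1177]
ee_rot: [-1.255, 1.128, -1.133]
force: [0.2, -0.7, -4.7]
width: 0.353
```

```bash
python3 go.py .6195 -.0835 .125 -83.7
```

```text
t 8.38 pos [ 0.6201 -0.0835  0.1177] xyaw -83.93 ydir [ 0.003 -0.    -1.   ] F [ 0.2 -0.7 -4.7] T [ 0.05  0.06 -0.02] w 3.24 q [ 0.14  0.56 -0.13  1.71  0.09  0.87 -1.49]
tool shift cm [-0.01 -0.73 -0.05]
turn [-0.003 -0.004  0.   ]
```

No contact below the pin-top height, so it looks like the slots are lined up. Continuing down.

>>> {"fn": "move_arm", "kwargs": {
  "series": [
    {"x":0,"y":0.2,"z":0,"rx":0,"ry":0,"rz":0},
    {"x":0,"y":0.25,"z":0,"rx":0,"ry":0,"rz":0},
    {"x":0,"y":0,"z":0,"rx":0,"ry":0,"rz":0}
  ]
}}

```text
clock: 8.75
position: [0.6205, -0.0835, 0.1136]
ee_rot: [-1.254, 1.127, -1.133]
force: [-2.1, 1.1, -1.8]
width: 0.359
```

```bash
python3 go.py .6195 -.0835 .125 -83.7
```

```text
t 8.75 pos [ 0.6205 -0.0835  0.1136] xyaw -83.93 ydir [ 0.004 -0.    -1.   ] F [-2.1  1.1 -1.8] T [0.07 0.37 0.01] w 3.29 q [ 0.14  0.57 -0.13  1.71  0.09  0.87 -1.5 ]
tool shift cm [-0.01 -1.14 -0.09]
turn [-0.004 -0.004  0.001]
```

Contact came at exactly the home height (TCP 0.1136). I'll push lightly to confirm, and also test it with a small turn.

>>> {"fn": "move_arm", "kwargs": {
  "series": [
    {"x":0,"y":0.15,"z":0,"rx":0,"ry":0,"rz":0},
    {"x":0,"y":0.1,"z":0,"rx":0,"ry":0,"rz":0}
  ]
}}

```text
clock: 9.0
position: [0.6205, -0.0835, 0.1135]
ee_rot: [-1.254, 1.127, -1.134]
force: [-4.9, 0.0, 7.3]
width: 0.358
```

```bash
python3 go.py .6195 -.0835 .1136 -83.7
```

```text
t 9.0 pos [ 0.6205 -0.0835  0.1135] xyaw -83.94 ydir [ 0.005 -0.    -1.   ] F [-4.9  0.   7.3] T [0.13 1.17 0.01] w 3.29 q [ 0.14  0.57 -0.13  1.71  0.09  0.86 -1.5 ]
tool shift cm [-0.01 -0.01 -0.1 ]
turn [-0.005 -0.004  0.001]
```

>>> {"fn": "move_arm", "kwargs": {
  "series": [
    {"x":0,"y":-0.05,"z":0,"rx":0,"ry":0,"rz":0},
    {"x":0,"y":0,"z":0,"rx":0,"ry":0,"rz":0},
    {"x":0,"y":0,"z":0,"rx":0,"ry":0,"rz":0},
    {"x":0,"y":0,"z":0,"rx":0,"ry":0,"rz":0}
  ],
  "jaw": 5.5
}}

```text
clock: 9.5
position: [0.6221, -0.0835, 0.1151]
ee_rot: [-1.252, 1.124, -1.136]
force: [-0.6, 0.4, 0.4]
width: 0.597
```

>>> {"fn": "move_arm", "kwargs": {
  "series": [
    {"x":0,"y":-1,"z":0,"rx":0,"ry":0,"rz":0},
    {"x":0,"y":-3,"z":0,"rx":0,"ry":0,"rz":0},
    {"x":0,"y":-4,"z":0,"rx":0,"ry":0,"rz":0},
    {"x":0,"y":-3,"z":0,"rx":0,"ry":0,"rz":0},
    {"x":0,"y":0,"z":0,"rx":0,"ry":0,"rz":0}
  ]
}}

```text
clock: 10.12
position: [0.6213, -0.0834, 0.2307]
ee_rot: [-1.251, 1.123, -1.136]
force: [0.6, 0.8, -0.1]
width: 0.601
```

```bash
python3 go.py .411 .1956 .22 -83.7
```

```text
t 10.12 pos [ 0.6213 -0.0834  0.2307] xyaw -83.93 ydir [ 0.01 -0.   -1.  ] F [ 0.6  0.8 -0.1] T [ 0.06  0.01 -0.02] w 5.51 q [ 0.14  0.45 -0.13  1.59  0.07  1.1  -1.47]
tool shift cm [-29.97   0.85 -17.97]
turn [-0.01  -0.004  0.001]
```

>>> {"fn": "move_arm", "kwargs": {
  "series": [
    {"x":-3,"y":0,"z":-3,"rx":0,"ry":0,"rz":0},
    {"x":-3.4,"y":0,"z":-2.5,"rx":0,"ry":0,"rz":0},
    {"x":-3.4,"y":0,"z":-2.5,"rx":0,"ry":0,"rz":0},
    {"x":-3.4,"y":0,"z":-2,"rx":0,"ry":0,"rz":0},
    {"x":-3.4,"y":0,"z":-2,"rx":0,"ry":0,"rz":0},
    {"x":-3.4,"y":0,"z":-2,"rx":0,"ry":0,"rz":0},
    {"x":-3.4,"y":0,"z":-2,"rx":0,"ry":0,"rz":0},
    {"x":-3.3,"y":0,"z":-1,"rx":0,"ry":0,"rz":0},
    {"x":-3,"y":0,"z":-1,"rx":0,"ry":0,"rz":0},
    {"x":0,"y":0,"z":0,"rx":0,"ry":0,"rz":0}
  ],
  "jaw": 7
}}

```text
clock: 11.38
position: [0.401, 0.1996, 0.2244]
ee_rot: [-1.256, 1.126, -1.135]
force: [-0.4, -0.7, -0.9]
width: 0.763
```

```bash
python3 go.py .4108 .1956 .12 -83.7; python3 -c "
from h import *
cv2.imwrite('pics/t3.png',arm.get_image('top'));cv2.imwrite('pics/s3.png',arm.get_image('scene'))"
```

```text
t 11.38 pos [0.401  0.1996 0.2244] xyaw -83.94 ydir [ 0.005 -0.003 -1.   ] F [-0.4 -0.7 -0.9] T [0.01 0.03 0.01] w 7.0 q [-0.3   0.19 -0.32  1.99  0.08  0.97 -2.13]
tool shift cm [ 0.47 10.44  0.88]
turn [-0.005 -0.004  0.003]
```

View pics/t3.png

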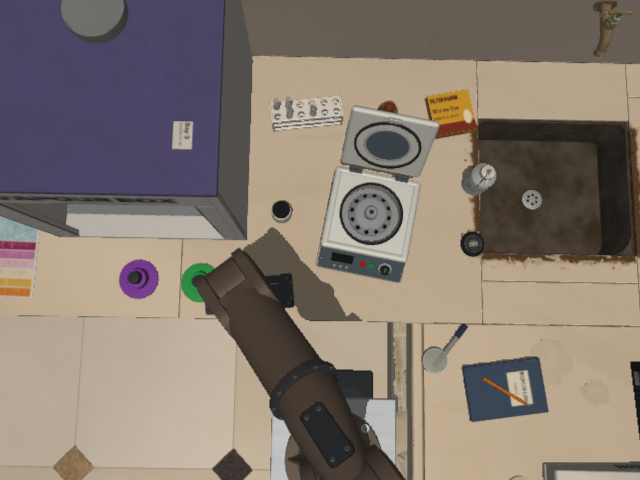

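View pics/s3.png

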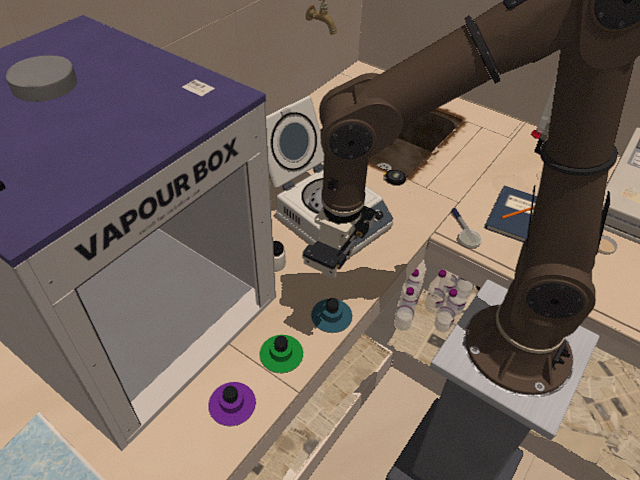

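The rotor sits seated in the bowl at top (371,212). The gripper is over the blue cover at scene (332,315). I'll measure the boss and descend.

```bash
python3 - <<'E'
from h import *
im=cv2.imread("pics/t3.png"); V=cv2.cvtColor(im,cv2.COLOR_BGR2HSV)[...,2]
w=np.zeros(V.shape,bool); w[186:240,344:400]=1
for c,a in blobs(w&(V<55),3): print(c.round(1),a,"z.113",ray("top",c,.113).round(4),"z.084",ray("top",c,.084).round(4))
cv2.imwrite("pics/c3.png",cv2.resize(im[180:245,335:405],None,fx=8,fy=8,interpolation=2))
E
```

```text
[351.1 191.4] 34 z.113 [ 0.6698 -0.0314  0.113 ] z.084 [ 0.6762 -0.0336  0.084 ]
[392.  193.8] 40 z.113 [ 0.6657 -0.1345  0.113 ] z.084 [ 0.6719 -0.1386  0.084 ]
[364.7 195.6] 7 z.113 [ 0.6598 -0.0658  0.113 ] z.084 [ 0.6659 -0.0685  0.084 ]
[374.  195.5] 6 z.113 [ 0.6604 -0.0892  0.113 ] z.084 [ 0.6666 -0.0924  0.084 ]
[383. 200.] 7 z.113 [ 0.6493 -0.1119  0.113 ] z.084 [ 0.6552 -0.1156  0.084 ]
[355.9 200.9] 8 z.113 [ 0.6457 -0.0435  0.113 ] z.084 [ 0.6516 -0.0459  0.084 ]
[388. 208.] 7 z.113 [ 0.629  -0.1245  0.113 ] z.084 [ 0.6346 -0.1284  0.084 ]
[351.9 208.9] 8 z.113 [ 0.6251 -0.0336  0.113 ] z.084 [ 0.6305 -0.0358  0.084 ]
[371.2 211.7] 6 z.113 [ 0.6189 -0.0822  0.113 ] z.084 [ 0.6242 -0.0852  0.084 ]
[388.5 217.5] 8 z.113 [ 0.6048 -0.1257  0.113 ] z.084 [ 0.6099 -0.1296  0.084 ]
[352. 219.] 9 z.113 [ 0.5993 -0.0341  0.113 ] z.084 [ 0.6043 -0.0363  0.084 ]
[393.5 232.3] 43 z.113 [ 0.5675 -0.1382  0.113 ] z.084 [ 0.5719 -0.1424  0.084 ]
[384.1 226.1] 8 z.113 [ 0.5827 -0.1147  0.113 ] z.084 [ 0.5874 -0.1184  0.084 ]
[350.3 234.1] 28 z.113 [ 0.561  -0.0301  0.113 ] z.084 [ 0.5653 -0.0322  0.084 ]
[357.2 227. ] 10 z.113 [ 0.5792 -0.0473  0.113 ] z.084 [ 0.5838 -0.0497  0.084 ]
[365.9 231.9] 8 z.113 [ 0.5673 -0.0691  0.113 ] z.084 [ 0.5717 -0.0719  0.084 ]
[375.9 231.1] 8 z.113 [ 0.5697 -0.0941  0.113 ] z.084 [ 0.5741 -0.0974  0.084 ]
```

>>> {"fn": "move_arm", "kwargs": {
  "series": [
    {"x":0.5,"y":2.5,"z":0.9,"rx":-0.005,"ry":0,"rz":0.003},
    {"x":0,"y":4,"z":0,"rx":0,"ry":0,"rz":0},
    {"x":0,"y":4,"z":0,"rx":0,"ry":0,"rz":0},
    {"x":0,"y":0,"z":0,"rx":0,"ry":0,"rz":0}
  ]
}}

```text
clock: 11.98
position: [0.4151, 0.188, 0.1171]
ee_rot: [-1.253, 1.137, -1.142]
force: [-0.2, -0.6, 1.2]
width: 0.762
```

View pics/c3.png

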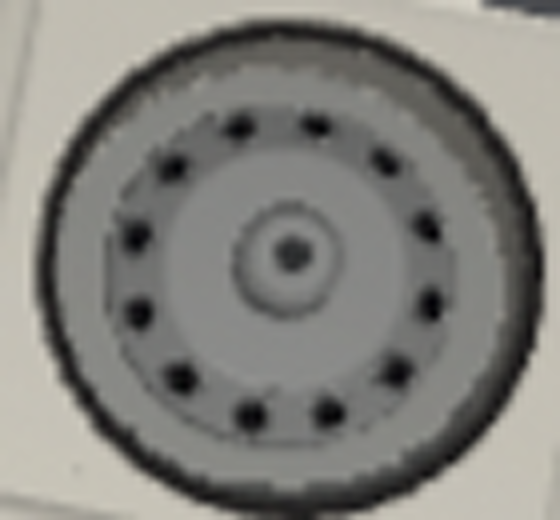

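```bash
python3 go.py .4108 .1956 .075 -83.7
```

```text
t 11.97 pos [0.4151 0.188  0.1171] xyaw -84.59 ydir [ 0.002 -0.003 -1.   ] F [-0.2 -0.6  1.2] T [0.02 0.05 0.01] w 7.0 q [-0.31  0.35 -0.29  2.11  0.16  0.71 -2.18]
tool shift cm [-0.81  4.2  -0.36]
turn [-0.001 -0.015  0.003]
```

>>> {"fn": "move_arm", "kwargs": {
  "series": [
    {"x":-0.8,"y":2,"z":-0.35,"rx":0,"ry":-0.01,"rz":0},
    {"x":0,"y":2,"z":0,"rx":0,"ry":0,"rz":0},
    {"x":0,"y":0,"z":0,"rx":0,"ry":0,"rz":0}
  ]
}}

```text
clock: 12.35
position: [0.4142, 0.1945, 0.0799]
ee_rot: [-1.253, 1.13, -1.139]
force: [-0.1, -0.7, 0.0]
width: 0.763
```

```bash
python3 go.py .4108 .1956 .052 -83.7
```

```text
t 12.35 pos [0.4142 0.1945 0.0799] xyaw -84.24 ydir [ 0.006 -0.002 -1.   ] F [-0.1 -0.7  0. ] T [0.03 0.02 0.01] w 7.01 q [-0.35  0.41 -0.27  2.14  0.2   0.61 -2.23]
tool shift cm [-0.15  2.79 -0.34]
turn [-0.005 -0.009  0.003]
```

>>> {"fn": "move_arm", "kwargs": {
  "series": [
    {"x":-0.2,"y":1,"z":-0.4,"rx":-0.005,"ry":0,"rz":0.003},
    {"x":0,"y":1,"z":0,"rx":0,"ry":0,"rz":0},
    {"x":0,"y":0,"z":0,"rx":0,"ry":0,"rz":0}
  ]
}}

```text
clock: 12.72
position: [0.4117, 0.1964, 0.0614]
ee_rot: [-1.25, 1.134, -1.136]
force: [-0.1, -0.1, 0.2]
width: 0.762
```

```bash
python3 go.py .4108 .1956 .052 -83.7
```

```text
t 12.72 pos [0.4117 0.1964 0.0614] xyaw -84.32 ydir [ 0.004  0.002 -1.   ] F [-0.1 -0.1  0.2] T [ 0.01 -0.   -0.02] w 7.0 q [-0.36  0.44 -0.26  2.16  0.21  0.56 -2.25]
tool shift cm [ 0.07  0.94 -0.1 ]
turn [-0.004 -0.011 -0.002]
```

>>> {"fn": "move_arm", "kwargs": {
  "series": [
    {"x":0.1,"y":0.6,"z":-0.1,"rx":-0.004,"ry":0,"rz":-0.002},
    {"x":0,"y":0.35,"z":0,"rx":0,"ry":0,"rz":0},
    {"x":0,"y":0,"z":0,"rx":0,"ry":0,"rz":0}
  ]
}}

```text
clock: 13.1
position: [0.4111, 0.1953, 0.0516]
ee_rot: [-1.255, 1.136, -1.136]
force: [0.1, -0.3, -0.6]
width: 0.761
```

```bash
python3 go.py .4108 .1956 .052 -83.7
```

```text
t 13.1 pos [0.4111 0.1953 0.0516] xyaw -84.32 ydir [ 0. -0. -1.] F [ 0.1 -0.3 -0.6] T [ 0.01 -0.01 -0.01] w 6.99 q [-0.36  0.46 -0.25  2.16  0.22  0.54 -2.25]
tool shift cm [-0.03 -0.04 -0.02]
turn [-0.    -0.011  0.   ]
```

>>> {"fn": "move_arm", "kwargs": {
  "series": [
    {"x":0,"y":0,"z":0,"rx":0,"ry":0,"rz":0},
    {"x":0,"y":0,"z":0,"rx":0,"ry":0,"rz":0},
    {"x":0,"y":0,"z":0,"rx":0,"ry":0,"rz":0},
    {"x":0,"y":0,"z":0,"rx":0,"ry":0,"rz":0},
    {"x":0,"y":0,"z":0,"rx":0,"ry":0,"rz":0},
    {"x":0,"y":0,"z":0,"rx":0,"ry":0,"rz":0},
    {"x":0,"y":0,"z":0,"rx":0,"ry":0,"rz":0},
    {"x":0,"y":0,"z":0,"rx":0,"ry":0,"rz":0}
  ],
  "jaw": 2,
  "newtons": 45
}}

```text
clock: 14.1
position: [0.4112, 0.1953, 0.0519]
ee_rot: [-1.254, 1.135, -1.136]
force: [-0.3, 0.3, -0.3]
width: 0.316
```

```bash
python3 go.py .4108 .1956 .052 -83.7
```

```text
t 14.1 pos [0.4112 0.1953 0.0519] xyaw -84.32 ydir [ 0.001 -0.    -1.   ] F [-0.3  0.3 -0.3] T [-0.03 -0.01 -0.02] w 2.9 q [-0.36  0.46 -0.25  2.16  0.22  0.54 -2.25]
tool shift cm [-0.03 -0.01 -0.04]
turn [-0.001 -0.011  0.   ]
```

>>> {"fn": "move_arm", "kwargs": {
  "series": [
    {"x":0,"y":-1,"z":0,"rx":0,"ry":0,"rz":0},
    {"x":0,"y":-2.5,"z":0,"rx":0,"ry":0,"rz":0},
    {"x":0,"y":-4,"z":0,"rx":0,"ry":0,"rz":0},
    {"x":0,"y":-4,"z":0,"rx":0,"ry":0,"rz":0},
    {"x":0,"y":-4,"z":0,"rx":0,"ry":0,"rz":0},
    {"x":0,"y":-1,"z":0,"rx":0,"ry":0,"rz":0},
    {"x":0,"y":0,"z":0,"rx":0,"ry":0,"rz":0}
  ]
}}

```text
clock: 14.98
position: [0.4092, 0.1948, 0.2235]
ee_rot: [-1.257, 1.136, -1.135]
force: [-0.0, 0.4, -1.8]
width: 0.316
```

```bash
python3 go.py .620 -.083 .22 -83.7;python3 -c "
from h import *
cv2.imwrite('pics/s4.png',arm.get_image('scene'))"
```

```text
t 14.97 pos [0.4092 0.1948 0.2235] xyaw -84.26 ydir [-0.002 -0.001 -1.   ] F [-0.   0.4 -1.8] T [-0.02 -0.01 -0.03] w 2.9 q [-0.28  0.2  -0.33  1.98  0.08  0.97 -2.12]
tool shift cm [29.75  0.34 18.2 ]
turn [ 0.002 -0.01   0.001]
```

View pics/s4.png

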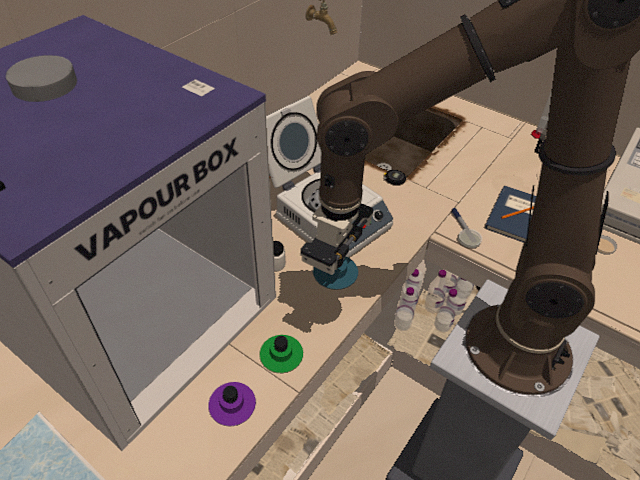

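The blue cover is held level at scene (335,275). Moving it to the spindle, going sideways (-y) before forward.

>>> {"fn": "move_arm", "kwargs": {
  "series": [
    {"x":3.3,"y":0,"z":0.8,"rx":0,"ry":0,"rz":0},
    {"x":3.5,"y":0,"z":1.5,"rx":0,"ry":0,"rz":0},
    {"x":3.5,"y":0,"z":2,"rx":0,"ry":0,"rz":0},
    {"x":3.5,"y":0,"z":2,"rx":0,"ry":0,"rz":0},
    {"x":3.5,"y":0,"z":2,"rx":0,"ry":0,"rz":0},
    {"x":3.5,"y":0,"z":2.2,"rx":0,"ry":0,"rz":0},
    {"x":3.5,"y":0,"z":2.6,"rx":0,"ry":0,"rz":0},
    {"x":3.5,"y":0,"z":2.6,"rx":0,"ry":0,"rz":0},
    {"x":1.5,"y":0,"z":2,"rx":0,"ry":0,"rz":0},
    {"x":0,"y":0,"z":0,"rx":0,"ry":0,"rz":0},
    {"x":0,"y":0,"z":0,"rx":0,"ry":0,"rz":0}
  ]
}}

```text
clock: 16.4
position: [0.6109, -0.0873, 0.1991]
ee_rot: [-1.286, 1.156, -1.116]
force: [-0.6, 0.5, -1.9]
width: 0.32
```

```bash
python3 go.py .620 -.083 .20 -83.7
```

```text
t 16.4 pos [ 0.6109 -0.0873  0.1991] xyaw -83.96 ydir [-0.036 -0.005 -0.999] F [-0.6  0.5 -1.9] T [ 0.01 -0.06  0.01] w 2.94 q [ 0.14  0.49 -0.14  1.61  0.08  1.08 -1.48]
tool shift cm [-0.33 -0.12  0.95]
turn [ 0.037 -0.004  0.001]
```

>>> {"fn": "move_arm", "kwargs": {
  "series": [
    {"x":-0.3,"y":0,"z":0.9,"rx":0.037,"ry":0,"rz":0},
    {"x":0,"y":1,"z":0,"rx":0,"ry":0,"rz":0},
    {"x":0,"y":1,"z":0,"rx":0,"ry":0,"rz":0},
    {"x":0,"y":0,"z":0,"rx":0,"ry":0,"rz":0}
  ]
}}

```text
clock: 16.9
position: [0.6161, -0.081, 0.1751]
ee_rot: [-1.262, 1.133, -1.126]
force: [0.3, -0.4, -1.4]
width: 0.318
```

```bash
python3 go.py .620 -.083 .17 -83.7
```

```text
t 16.9 pos [ 0.6161 -0.081   0.1751] xyaw -83.77 ydir [-0.005 -0.    -1.   ] F [ 0.3 -0.4 -1.4] T [-0.02 -0.03 -0.  ] w 2.92 q [ 0.14  0.5  -0.14  1.65  0.08  1.   -1.49]
tool shift cm [0.24 0.5  0.36]
turn [ 0.005 -0.001 -0.001]
```

>>> {"fn": "move_arm", "kwargs": {
  "series": [
    {"x":0.2,"y":0.2,"z":0.4,"rx":0.005,"ry":0,"rz":0},
    {"x":0,"y":0,"z":0,"rx":0,"ry":0,"rz":0}
  ]
}}

```text
clock: 17.15
position: [0.6206, -0.0827, 0.1729]
ee_rot: [-1.259, 1.129, -1.128]
force: [-0.3, -0.1, -2.0]
width: 0.317
```

```bash
python3 go.py .620 -.083 .17 -83.7;python3 -c "
from h import *
a=arm.get_image('top')[150:280,300:440]; b=arm.get_image('scene')[110:240,260:400]
cv2.imwrite('pics/x5.png',cv2.resize(np.hstack([a,b]),None,fx=2.8,fy=4))"
```

```text
t 17.15 pos [ 0.6206 -0.0827  0.1729] xyaw -83.77 ydir [-0.  0. -1.] F [-0.3 -0.1 -2. ] T [0.02 0.01 0.07] w 2.91 q [ 0.14  0.51 -0.14  1.65  0.08  0.99 -1.49]
tool shift cm [ 0.02  0.29 -0.06]
turn [ 0.    -0.001 -0.   ]
```

View pics/x5.png

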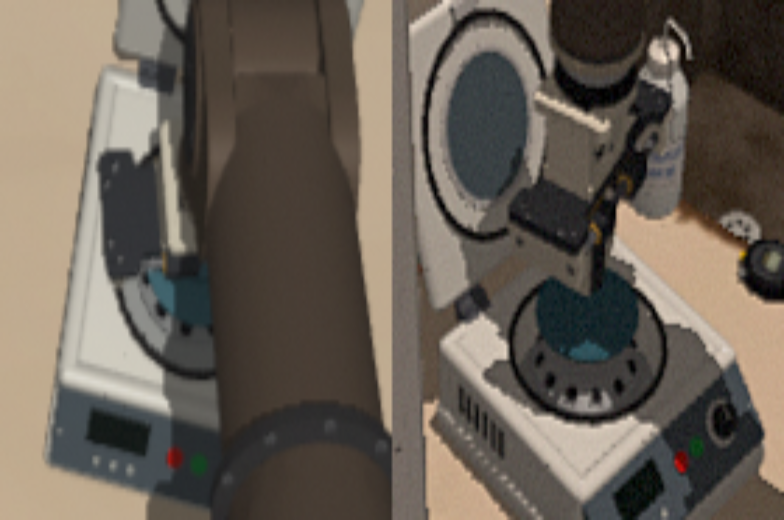

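The cover is centred above the rotor in the bowl. Lowering it slowly.

>>> {"fn": "move_arm", "kwargs": {
  "series": [
    {"x":0,"y":0.5,"z":0,"rx":0,"ry":0,"rz":0},
    {"x":0,"y":0.4,"z":0,"rx":0,"ry":0,"rz":0},
    {"x":0,"y":0.4,"z":0,"rx":0,"ry":0,"rz":0},
    {"x":0,"y":0,"z":0,"rx":0,"ry":0,"rz":0}
  ]
}}

```text
clock: 17.75
position: [0.6205, -0.0825, 0.1594]
ee_rot: [-1.258, 1.129, -1.128]
force: [0.5, -0.3, -2.0]
width: 0.316
```

```bash
python3 go.py .620 -.083 .152 -83.7
```

```text
t 17.75 pos [ 0.6205 -0.0825  0.1594] xyaw -83.77 ydir [-0.  0. -1.] F [ 0.5 -0.3 -2. ] T [ 0.04  0.06 -0.02] w 2.9 q [ 0.14  0.52 -0.14  1.66  0.08  0.96 -1.49]
tool shift cm [ 0.04  0.74 -0.06]
turn [ 0.    -0.001 -0.   ]
```

>>> {"fn": "move_arm", "kwargs": {
  "series": [
    {"x":0,"y":0.4,"z":0,"rx":0,"ry":0,"rz":0},
    {"x":0,"y":0.4,"z":0,"rx":0,"ry":0,"rz":0},
    {"x":0,"y":0.2,"z":0,"rx":0,"ry":0,"rz":0},
    {"x":0,"y":0.2,"z":0,"rx":0,"ry":0,"rz":0}
  ]
}}

```text
clock: 18.25
position: [0.6212, -0.0834, 0.1486]
ee_rot: [-1.257, 1.127, -1.131]
force: [-5.0, 0.9, 10.6]
width: 0.318
```

```bash
python3 go.py .620 -.083 .143 -83.7
```

```text
t 18.25 pos [ 0.6212 -0.0834  0.1486] xyaw -83.81 ydir [ 0.002 -0.001 -1.   ] F [-5.   0.9 10.6] T [ 0.17  0.99 -0.05] w 2.92 q [ 0.14  0.53 -0.14  1.67  0.09  0.94 -1.49]
tool shift cm [-0.05  0.56 -0.12]
turn [-0.002 -0.002  0.001]
```

>>> {"fn": "move_arm", "kwargs": {
  "series": [
    {"x":0,"y":0.3,"z":0,"rx":0,"ry":0,"rz":0},
    {"x":0,"y":0.35,"z":0,"rx":0,"ry":0,"rz":0},
    {"x":0,"y":0.35,"z":0,"rx":0,"ry":0,"rz":0}
  ]
}}

```text
clock: 18.62
position: [0.6219, -0.0833, 0.1427]
ee_rot: [-1.255, 1.125, -1.133]
force: [-13.1, 1.0, 32.7]
width: 0.316
```

```bash
python3 go.py .620 -.083 .143 -83.7
```

```text
t 18.62 pos [ 0.6219 -0.0833  0.1427] xyaw -83.84 ydir [ 0.005 -0.001 -1.   ] F [-13.1   1.   32.7] T [0.15 2.81 0.01] w 2.91 q [ 0.14  0.54 -0.14  1.68  0.09  0.93 -1.49]
tool shift cm [-0.05 -0.03 -0.18]
turn [-0.005 -0.002  0.001]
```

It reached home height (0.1427) against a hard stop. Easing off, then releasing.

>>> {"fn": "move_arm", "kwargs": {
  "series": [
    {"x":0,"y":0,"z":-0.05,"rx":0,"ry":0,"rz":0},
    {"x":0,"y":0,"z":0,"rx":0,"ry":0,"rz":0}
  ]
}}

```text
clock: 18.88
position: [0.6212, -0.0832, 0.1432]
ee_rot: [-1.255, 1.125, -1.133]
force: [-0.3, 0.2, -1.4]
width: 0.317
```

```bash
python3 go.py
```

```text
t 18.88 pos [ 0.6212 -0.0832  0.1432] xyaw -83.84 ydir [ 0.005 -0.001 -1.   ] F [-0.3  0.2 -1.4] T [ 0.07  0.24 -0.02] w 2.91 q [ 0.14  0.54 -0.14  1.68  0.09  0.92 -1.49]
```

>>> {"fn": "move_arm", "kwargs": {
  "series": [
    {"x":0,"y":0,"z":0,"rx":0,"ry":0,"rz":0},
    {"x":0,"y":0,"z":0,"rx":0,"ry":0,"rz":0},
    {"x":0,"y":0,"z":0,"rx":0,"ry":0,"rz":0},
    {"x":0,"y":0,"z":0,"rx":0,"ry":0,"rz":0}
  ],
  "jaw": 5.5
}}

```text
clock: 19.38
position: [0.622, -0.0831, 0.1431]
ee_rot: [-1.254, 1.124, -1.133]
force: [-0.5, -1.1, 0.6]
width: 0.592
```

>>> {"fn": "move_arm", "kwargs": {
  "series": [
    {"x":0,"y":-1,"z":0,"rx":0,"ry":0,"rz":0},
    {"x":0,"y":-3,"z":0,"rx":0,"ry":0,"rz":0},
    {"x":0,"y":-4,"z":0,"rx":0,"ry":0,"rz":0},
    {"x":0,"y":-3,"z":0,"rx":0,"ry":0,"rz":0},
    {"x":0,"y":0,"z":-4,"rx":0,"ry":0,"rz":0},
    {"x":0,"y":0,"z":-5,"rx":0,"ry":0,"rz":0},
    {"x":0,"y":0,"z":-5,"rx":0,"ry":0,"rz":0},
    {"x":3,"y":0,"z":-4,"rx":0,"ry":0,"rz":0},
    {"x":4,"y":0,"z":0,"rx":0,"ry":0,"rz":0},
    {"x":4,"y":0,"z":0,"rx":0,"ry":0,"rz":0},
    {"x":4,"y":0,"z":0,"rx":0,"ry":0,"rz":0},
    {"x":0,"y":0,"z":0,"rx":0,"ry":0,"rz":0}
  ]
}}

```text
clock: 20.88
position: [0.455, -0.2556, 0.2646]
ee_rot: [-1.249, 1.113, -1.139]
force: [-0.0, -0.0, -0.6]
width: 0.604
```

```bash
python3 go.py;python3 -c "
from h import *
a=arm.get_image('top'); b=arm.get_image('scene')
cv2.imwrite('pics/t6.png',a);cv2.imwrite('pics/s6.png',b)
cv2.imwrite('pics/x6.png',np.hstack([cv2.resize(a[175:250,335:410],(400,400),interpolation=2),cv2.resize(b[160:240,290:370],(400,400),interpolation=2)]))"
```

```text
t 20.88 pos [ 0.455  -0.2556  0.2646] xyaw -83.71 ydir [ 0.018 -0.003 -1.   ] F [-0.  -0.  -0.6] T [ 0.08  0.02 -0.03] w 5.55 q [ 0.45  0.24 -0.05  1.81  0.01  1.07 -1.06]
```

View pics/x6.png

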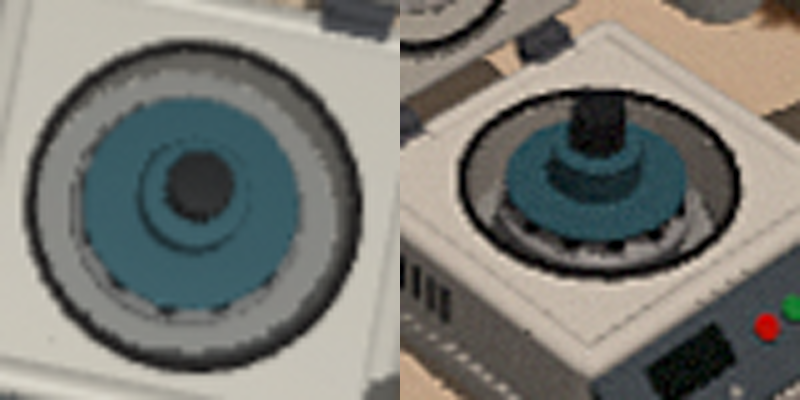

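View pics/t6.png

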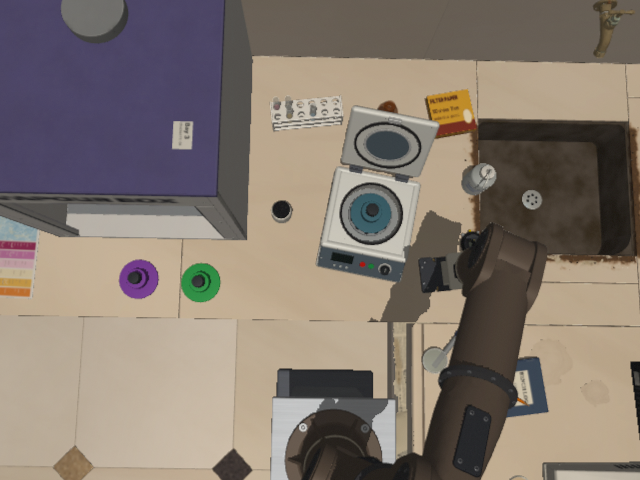

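The cover is on the rotor and level, knob at top (372,210). The jar and bottle haven't moved. I'll triangulate the cover height and compare the bystanders' pixels with the first pictures.

```bash
python3 - <<'E'
from h import *
E={}
for n in("top","scene"):
    im=cv2.imread(f"pics/{n[0]}6.png"); H,S,V=cv2.split(cv2.cvtColor(im,cv2.COLOR_BGR2HSV))
    m=((H>92)&(H<108)&(S>80)&(V>40)); w=np.zeros(H.shape,bool)
    if n=="top": w[180:245,340:405]=1
    else: w[170:222,300:365]=1
    m=(m&w).astype(np.uint8); k,l,s,c=cv2.connectedComponentsWithStats(m); i=1+np.argmax(s[1:,4])
    cn=max(cv2.findContours((l==i).astype(np.uint8),0,1)[0],key=cv2.contourArea); e=cv2.fitEllipse(cv2.convexHull(cn)); E[n]=e[0]; print(n,e)
print("flange top centre",tri(E).round(4),"expect z .096; px home",[proj(n,(.620,-.083,.0945)).round(1) for n in P])
for n,rs in {"top":[(262,190,305,235),(455,155,500,200)],"scene":[(265,235,290,275),(340,110,370,170),(380,165,410,190)]}.items():
    a=cv2.imread(f"pics/{n}0.png").astype(int); b=cv2.imread(f"pics/{n[0]}6.png").astype(int)
    for r in rs: d=np.abs(a-b)[r[1]:r[3],r[0]:r[2]].max(2); print(n,r,(d>40).sum())
E
```

```text
top ((370.11627197265625, 212.97427368164062), (39.22282409667969, 40.051448822021484), 114.76966857910156)
scene ((328.90771484375, 195.61886596679688), (24.171110153198242, 36.30632781982422), 92.22288513183594)
flange top centre [ 0.62   -0.081   0.0939] expect z .096; px home [array([329.7, 195.2]), array([370.7, 212.5])]
top (262, 190, 305, 235) 0
top (455, 155, 500, 200) 0
scene (265, 235, 290, 275) 0
scene (340, 110, 370, 170) 2
scene (380, 165, 410, 190) 160
```

View pics/s6.png

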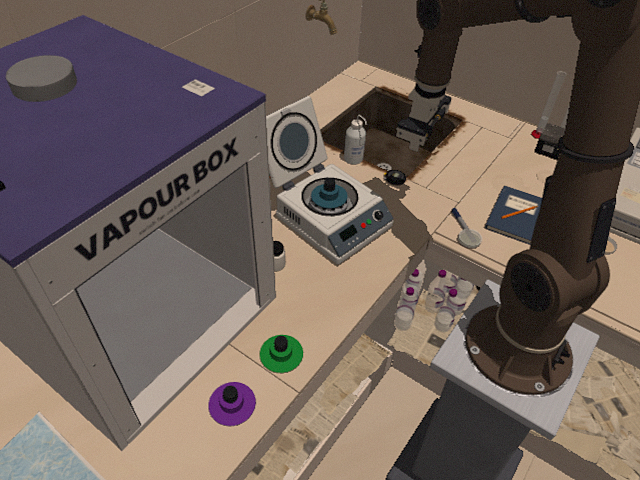

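```bash
python3 -c "
from cell import arm
print(arm.sign_off())"
```

```text
the job is handed in; nothing more can be done
None
```

The rotor is back on the spindle and the blue cover is pressed down flush on it. I handed the job in at about 21 s; no verdict is reported.

- **Rotor:** I gripped it by its boss and turned it about 9° to line up with the pins I saw in the camera image. It went down over the spigot and pins without catching. It stopped at the expected home height and held against a light push; after release it looked centred and level.
- **Cover:** I lowered it by its knob onto the boss. The seal was already resisting by about 6 mm proud (10.6 N), and the cover went home at a peak push of about 33 N. It stayed there after I let go. The two camera views put the top edge of its flange at z ≈ 0.094 m against 0.096 m expected, which is within the 2 mm calibration error.
- **Jar, wash bottle and stopwatch:** the jar and bottle areas match the first pictures almost exactly. The stopwatch area did differ in the pixel check. I put that down to the arm's shadow, as the stopwatch is still at the same place, scene (396,177). The arm ended clear of everything.

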